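Measure a blind bore with a depth gauge and record the reading

ROBOT

A 6-joint arm with a two-finger parallel gripper is mounted at the origin on a cart in front of the work surface, level with it; the furniture and walls round the work are solid. World frame = base frame: x ahead of the robot, y to its left, z up, the work surface at z = 0. Lengths are in mm, angles in rad, forces in N, time in s.
With the tool pointing down it reaches from about 300 to 950 mm from the base axis. Payload 3.1 kg.
Tool frame: the origin (TCP) lies between the finger pads; the fingertips stand 17 mm ahead of it and the grasp point (between the pads) lies 2 mm behind it; z points along the fingers, y is the line along which they close (so a half turn about z gives the same grasp; the last joint's range is limited). The gripper opens to 85 mm and grips with 20 to 120 N. Pads are 22 mm wide; open, the fingers measure 114 mm over their backs; the gripper's body (76 mm by 85 mm) begins 54 mm behind the grasp point. The pads swing forward as they close: fully open they stand 13 mm farther back than shut.
Start: joints at [-1.388, 0.308, 1.634, -0, 1.2, -0.07], TCP at [156.295, -605.148, 248.272] pointing down, gripper open.
Joint ranges: [-3.06, 3.06], [-0.79, 1.96], [0.05, 2.63], [-1.19, 4.34], [0.05, 2.64], [-2.94, 2.94]. Speed limits (rad/s): [2.79, 2.79, 3.14, 3.14, 3.14, 3.14].

INTERFACE

Orientations are given as a unit quaternion [x, y, z, w].
In Python, from rig import * gives the robot as it stands. The module is installed in compiled form; this text tells all that it offers.
- The arm moves only by the tool servo_tool, never from a script. Its argument "commands" is a list of rows, each a list of 5 numbers: the shift along the tool's x, y, z in mm, then the turn about the tool's z in degrees, then the opening, from 0 (shut) to 1 (fully open). In form: [[tx, ty, tz, spin, grip], ...]. A call has 1 to 5 rows; each row is the pose to reach, as a shift and turn from the pose commanded when the call began, along the tool's axes at that moment; what a row does not reach only later rows make up. A row lasts 1/12 s, in which the tool goes at most 41.7 mm and 7.16 degrees, less where a joint would pass 70% of its speed; a pose out of reach is approached as far as the arm can. A call with a gripper value outside its range is refused whole. The fingers move at their own pace and stop on an object; "force" is the grip in N (left out, the last holds). Time passes only in rows, so rows that repeat a pose let the fingers close. It gives the time, the measured TCP pose, the force, the opening and the grip force at its end, in the units of the state.
- get_obs(): the state, without advancing time (a new reading comes with each control period).
- capture(name): name is "side" or "top" or "wrist"; returns a dict with "color" (480x640x3 uint8, red, green, blue), "range_z" (480x640 float32, mm along the optical axis (not along the pixel's ray), 0 where there is no reading), "fx", "fy", "cx", "cy" (pixels), "k1" (the pictures are not rectified: a ray, as slopes to the right and down, at radius r is drawn at 1 + k1 r^2 times it, then the intrinsics apply), "R" (3x3) and "t" (3): a world point X has camera coordinates R X + t; the wrist camera has in their place "tool_from_camera" (4x4, takes a point from camera to tool coordinates, whose origin is the TCP and whose axes are the flange's). Camera axes: x right, y down, z forward; pixel columns grow to the right and rows downward; lengths in mm; the calibration is good to about 2 mm. A picture is of the moment at which its call begins: read the wrist's pose just before it.
- hand_in(): hands the job in; it is judged then, once.
The state is a dict: "time": time; "joints": joint angles; "qvel": joint speeds; "effort": joint torques, N m; "position": TCP position; "tool_rot": TCP orientation; "contact_force": force on the tool from outside, world axes, zero at the start; "wrist_torque": the same for the moment, N m; "opening": opening from 0.0 (shut) to 1.0 (fully open); "grasp_force": force on a finger pad.
Only numpy, scipy, OpenCV 4.12 (cv2) and the standard library are available. Lean on these libraries where they do the work, as an engineer would, in place of code of your own. Each camera call takes 0.05 s, during which the arm holds its last target. There are 200 camera calls.

TASK

Measure how deep the blind bore in the aluminium block is: lift the depth gauge out of its wooden stand by the orange knob, seat its base flat on the block with its brass pilot in the bore, and push the knob down gently until the rod just bottoms, pressing no harder than needed because the thin rod bends easily. Leave the gauge standing there with its rod on the bottom, and slide the red tally pointer along its scale to the same reading as the rod's travel. Leave the other things on the table alone.

Things in the scene. Friction and masses are not known exactly. Their poses are not given: they have to be found in the camera images.
- block: bolted-down aluminium block 90 x 80 x 75 mm (x, y, z) with a dark 10 mm high foot strip on each x end and one vertical blind bore, 20 mm in diameter, in the middle of its top face. The bore's depth is not known: between 27 and 49 mm below the top face. Origin: centre of the underside; z up.
- bore_mouth (a point): centre of the bore's mouth, in the plane of the block's top face, 75 mm above the table; z up.
- stand: fixed wooden stand 100 x 56 x 30 mm with a 21 mm hole in its top, 16 mm deep, that holds the gauge at the start. Origin: centre of the underside.
- gauge: loose depth gauge, 0.46 to 0.58 kg. Origin: on the rod's axis in the plane of the underside of its steel base (76 x 32 x 12 mm; may face any way on the block); z up. Below the base a tapered brass pilot, 17 mm across (12 at its foot), 6 mm long; above it a dark sleeve, 20 mm across, up to 35 mm above the origin. An 8 mm rod slides through it.
- rod (a joint): Rod travel below the base's underside, m: 0 = drawn up to its stop (tip level with the underside; starts within 4 mm), grows downward to 0.058. With the base flat on the block and the tip on the floor it reads the bore's depth. Stays where left; sliding takes 2.5 N. Lifting the knob draws the rod to its stop, then the base hangs from it. Over 20 N between rod and block bends the rod.
- rod_knob (a point): point to grip on the orange knob on top of the rod, on its axis. Knob: upright cylinder 24 mm across, 44 mm tall; this point is 20 mm below its top and 24 mm above the top of the 40 mm wide, 5 mm thick flange at its foot, on which fingertips can push. It lies 124 mm above the gauge's origin at travel 0 and sinks with the travel.
- rod_tip (a point): centre of the rod's lower end (hidden in the gauge); 124 mm below rod_knob.
- tally_board: fixed white scale board 50 x 110 x 12 mm (x, y, z) with black marks every 5 mm (long ones every 10 mm, 0 to 60 mm) and the red tally pointer on a dark track. Origin: centre of the underside. The pointer's reading grows along the board's +y.
- tally (a joint): reading of the red tally pointer in m, 0 to 0.06 along the board's +y; starts between 0 and 0.008; stays where it is left; 1.5 N moves it.
- tally_grip (a point): point to grip on the red upright tab of the tally pointer: tab 22 mm along the board's x, 14 mm along its y, its top 53 mm above the table; this point is 40 mm above the table. At reading 0 it lies 10 mm along +x and 30 mm along -y of the board's origin.
- bottle_105: black bottle, 58 mm across, 281 mm tall, standing (bystander). Origin: centre of its underside.
- bottle_106: another such black bottle (bystander).
- cap_l4: loose black bottle cap, 37 mm (bystander).
- cap_l5: another loose black bottle cap (bystander).
- screwdriver_flat: screwdriver with a black handle, 209 mm long (bystander).
- spanner_13: steel spanner, about 200 mm long (bystander).
There are look-alikes about, which are no part of the job. What is shaped like the gauge but green or pink is not meant.

How it is judged:
By the outcome, as a careful person would: the job done as asked, in the order asked, and still so for the second after the job is handed in, with the robot touching nothing.
It also fails if it takes over 58 s, if anything falls off the work surface, if the arm or the gripper's body presses on something with over 40 N, if the wrist force passes 120 N, or if a joint passes its speed limit or range.

## Working session

There is one attempt and no reset: what is moved stays moved. The work goes in short steps, Python scripts to look and compute and a tool call to move; the robot and the scene stay as the last step left them, time stands still between calls to the robot, and variables do not carry over. Pictures are saved under pics/ and viewed, at most 10 in all, crops included, and the job is handed in when it is done.

Besides the shell and the picture viewer there is one more tool, called after ">>>" as name(argument=value, ...), one argument or row to a line, values as JSON. servo_tool: Moves the arm, as the interface text tells. Its arguments: {"type":"object","properties":{"commands":{"type":"array","items":{"type":"array","items":{"type":"number"}}},"force":{"type":"number"}},"required":["commands"]}

```bash
mkdir -p pics
cat > h.py <<'E'
from rig import *
import numpy as np, cv2
from scipy.spatial.transform import Rotation as Ro
def cam(n):
    o=get_obs(); c=capture(n)
    if n=="wrist":
        T=np.eye(4);T[:3,:3]=Ro.from_quat(o["tool_rot"]).as_matrix();T[:3,3]=o["position"]
        W=T@c["tool_from_camera"]; c["R"]=W[:3,:3].T; c["t"]=-c["R"]@W[:3,3]
    c["Rt"]=np.array(c["R"]);c["t"]=np.array(c["t"]).ravel();return c
def rays(c,uv):
    uv=np.atleast_2d(np.float64(uv)); K=np.array([[c["fx"],0,c["cx"]],[0,c["fy"],c["cy"]],[0,0,1]])
    p=cv2.undistortPoints(uv.reshape(-1,1,2),K,np.array([c["k1"],0,0,0.])).reshape(-1,2)
    return np.c_[p,np.ones(len(p))]@c["Rt"], -c["Rt"].T@c["t"], p
def onz(c,uv,z):
    d,o,_=rays(c,uv); return o+d*((z-o[2])/d[:,2])[:,None]
def depthpts(c,uv):
    uv=np.atleast_2d(uv).astype(int); d,o,_=rays(c,uv); return o+d*c["range_z"][uv[:,1],uv[:,0]][:,None]
def save(c,n): cv2.imwrite("pics/"+n,cv2.cvtColor(c["color"],cv2.COLOR_RGB2BGR))
E
python3 - <<'E'
from h import *
o=get_obs();print(o)
a=cam("top");b=cam("side");save(a,"top1.png");save(b,"side1.png")
for c in(a,b):print(c["fx"],c["k1"],-c["Rt"].T@c["t"],c["Rt"].round(2).tolist())
E
```

```text
{'time': 0.0, 'joints': array([-1.38772712e+00,  3.09013252e-01,  1.63523058e+00,  1.40779827e-05,
        1.19969310e+00, -6.97074736e-02]), 'qvel': array([ 0.00098164, -0.00134495, -0.00062609, -0.00024145,  0.00117326,
        0.00083249]), 'effort': array([ 3.19292749e-04, -4.15248513e+01, -2.76667643e+01, -2.34475583e-04,
        1.00345883e-02,  1.69134586e-07]), 'position': array([ 156.13461587, -604.35377249,  247.02092921]), 'tool_rot': array([ 9.92023262e-01,  1.26049492e-01, -5.98557968e-05, -1.17062490e-03]), 'contact_force': array([0.29904494, 0.11576299, 0.03565061]), 'wrist_torque': array([ 0.01419723, -0.00254551,  0.0164873 ]), 'grasp_force': 0.0, 'opening': 0.9971471551422066}
551.4684124086161 -0.020106966323125513 [ 468.3094135    43.4145238  1336.62209188] [[-0.01, -1.0, 0.02], [-1.0, 0.01, -0.08], [0.08, -0.02, -1.0]]
495.8416442125525 0.04571813186829819 [ 455.1724949   496.67134588 1025.84292625] [[-0.97, -0.25, 0.01], [-0.22, 0.86, -0.45], [0.11, -0.44, -0.89]]
```

View pics/top1.png

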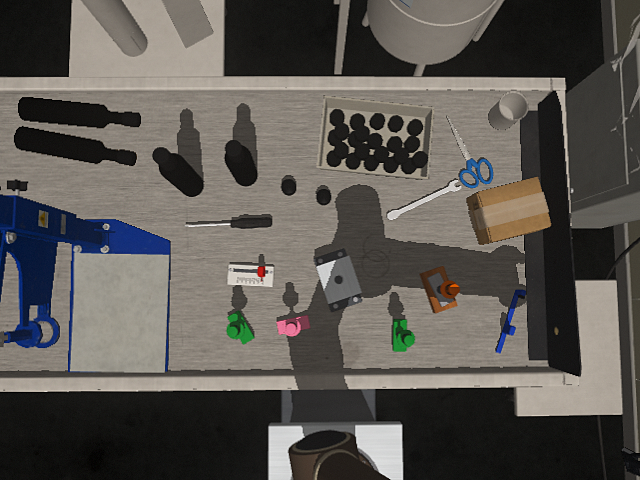

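View pics/side1.png

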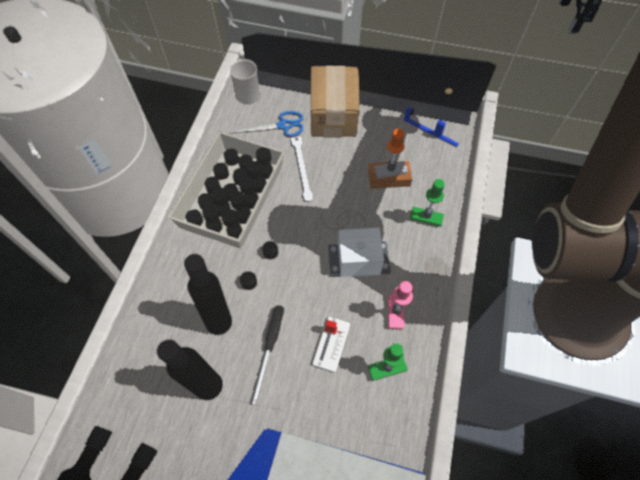

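The orange-knobbed gauge stands in the wooden stand, top view (452,290) and side view (397,140). The look-alikes are green at top (238,328) and (402,335) and pink at (292,326). Only the orange one in the wooden stand fits the description. The block is at (338,280) and the tally board at (250,273), with its red tab at (261,271).

Run:
```python
from h import *
a=cam("top");b=cam("side")
A=cv2.resize(a["color"][235:325,220:480],None,fx=3,fy=3,interpolation=cv2.INTER_CUBIC)
B=cv2.resize(b["color"][110:380,300:450],None,fx=2,fy=2,interpolation=cv2.INTER_CUBIC)[:,:]
cv2.imwrite("pics/crop1.png",cv2.cvtColor(A,cv2.COLOR_RGB2BGR))
for n,c in(("top",a),("side",b)):
    hsv=cv2.cvtColor(c["color"],cv2.COLOR_RGB2HSV)
    print(n)
    for nm,lo,hi in(("orange",(4,200,140),(16,255,255)),("brown",(6,100,40),(16,255,150)),("red",(0,180,100),(3,255,255))):
        m=cv2.inRange(hsv,lo,hi)
        k,l,s,ce=cv2.connectedComponentsWithStats(m)
        for i in range(1,k):
            if s[i,4]>25:
                v,u=np.nonzero(l==i);p=depthpts(c,np.c_[u,v]);p=p[c["range_z"][v,u]>0]
                if len(p)==0: print(nm,s[i],ce[i]);continue
                zt=np.percentile(p[:,2],95);q=p[p[:,2]>zt-8]
                print(nm,s[i],ce[i].round(1),"zmax",zt.round(1),"topmean",q.mean(0).round(1),"med",np.median(p,0).round(1))
```

```text
top
brown [467 177  75  36 790] [504.4 191.6] zmax 105.7 topmean [ 691.5 -408.1  102.1] med [ 688.2 -394.3  101.2]
brown [543 212   8  14  42] [546.9 219.3] zmax 104.5 topmean [ 622.1 -486.7  101.4] med [ 621.3 -487.2  101.1]
brown [502 215  40  18 185] [524.8 223.5] zmax 106.0 topmean [ 612.9 -435.4  102.1] med [ 611.9 -436.   101.8]
brown [475 225  46  20 299] [489.4 234.8] zmax 104.2 topmean [ 592.4 -365.8  101.3] med [ 589.5 -354.    88.2]
brown [419 266  41  47 747] [438.9 288.4] zmax 172.2 topmean [ 464.1 -249.1  171.6] med [ 466.2 -240.4   31.6]
red [258 266   7  11  62] [260.7 271.1] zmax 55.8 topmean [510.7 170.6  52.7] med [511.3 169.4  50.7]
side
brown [347 109  11  15  59] [351.5 114.3] zmax 100.7 topmean [ 592.  -350.6   97.1] med [ 590.3 -349.8   90.2]
brown [387 128  17  26 292] [396.3 142.3] zmax 172.1 topmean [ 464.7 -245.8  170.2] med [ 466.5 -241.   140.1]
brown [369 163  43  25 434] [385.3 179.2] zmax 31.8 topmean [ 479.7 -231.    28.9] med [ 476.1 -226.1   24.9]
red [327 322   9   7  40] [330.6 324.6] zmax 54.8 topmean [512.7 175.6  52.2] med [512.8 176.   52. ]
```

View pics/crop1.png

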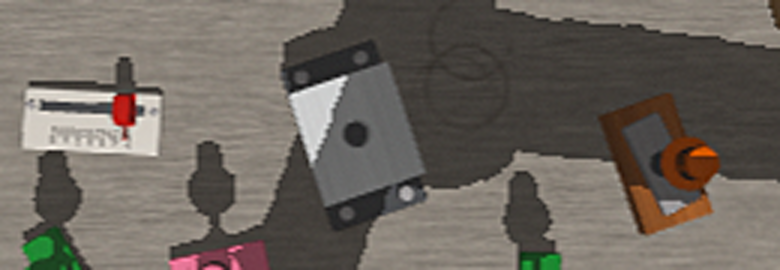

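```bash
cat >> h.py <<'E'
def shift(target):
    o=get_obs(); R=Ro.from_quat(o["tool_rot"]).as_matrix()
    return R.T@(np.array(target)-o["position"]), np.degrees(np.arctan2(R[1,1],R[0,1]))
E
python3 - <<'E'
from h import *
a=cam("top");b=cam("side");w=cam("wrist")
print(w["tool_from_camera"].round(2),w["fx"])
print("bore",onz(a,[338.3,279.7],75),"knob",onz(a,[453,288.5],172), "blkaxis",onz(a,[[315,258.3],[330,310]],10))
for n,c in(("t",a),("s",b)):
    m=cv2.inRange(cv2.cvtColor(c["color"],cv2.COLOR_RGB2HSV),(0,0,170),(180,50,255))
    k,l,s,ce=cv2.connectedComponentsWithStats(cv2.morphologyEx(m,cv2.MORPH_CLOSE,np.ones((7,7))))
    i=l[275,240] if n=="t" else l[350,326]
    pts=np.argwhere(l==i)[:,::-1].astype(np.float32); r=cv2.minAreaRect(pts); bx=onz(c,cv2.boxPoints(r),12)
    print(n,r,bx.round(1),bx.mean(0))
print(shift([430,-247,330]))
E
```

```text
[[-0.0000e+00 -9.5000e-01 -3.1000e-01  7.8090e+01]
 [ 1.0000e+00 -0.0000e+00 -0.0000e+00  1.0000e-02]
 [ 0.0000e+00 -3.1000e-01  9.5000e-01 -1.2507e+02]
 [ 0.0000e+00  0.0000e+00  0.0000e+00  1.0000e+00]] 418.9877793019845
bore [[489.30013882  -9.86707666  75.        ]] knob [[ 466.995424   -248.79040939  172.        ]] blkaxis [[542.26367968  43.00341749  10.        ]
 [418.23705134   7.97978327  10.        ]]
t ((249.9102325439453, 275.205810546875), (45.4633903503418, 20.07747459411621), 3.0127875804901123) [[482.2 254.2  12. ]
 [530.  252.   12. ]
 [523.5 143.5  12. ]
 [475.6 146.   12. ]] [502.81569098 198.93699719  12.        ]
s ((233.5, 261.0), (436.0, 467.0), 90.0) [[1612.  -409.9   12. ]
 [ 338.5 -757.6   12. ]
 [ 201.   386.4   12. ]
 [1026.2  592.1   12. ]] [794.41486769 -47.26286723  12.        ]
(array([ 354.58041155, -278.17748915,  -81.86845745]), np.float64(-75.51545319338001))
```

>>> servo_tool(
  commands=[
    [33,-22,-4,0,1],
    [66,-45,-8,0,1],
    [99,-67,-11,0,1],
    [132,-89,-15,0,1],
    [165,-112,-18,0,1],
  ],
)

```text
time: 0.77
position: [288.9, -454.2, 266.7]
tool_rot: [0.992, 0.126, 0.0, 0.0]
contact_force: [0.6, -0.3, -0.3]
opening: 0.997
grasp_force: 0.0
```

>>> servo_tool(
  commands=[
    [33,-22,-4,0,1],
    [66,-45,-8,0,1],
    [99,-67,-11,0,1],
    [132,-89,-15,0,1],
    [165,-112,-18,0,1],
  ],
)

```text
time: 1.18
position: [420.9, -304.3, 284.9]
tool_rot: [0.992, 0.126, 0.0, 0.001]
contact_force: [-0.4, -0.6, -0.9]
opening: 1.0
grasp_force: 0.0
```

>>> servo_tool(
  commands=[
    [20,-14,-2,6,1],
    [40,-28,-4,12,1],
    [60,-42,-7,18,1],
    [60,-42,-7,18,1],
    [60,-42,-7,18,1],
  ],
)

```text
time: 1.6
position: [468.1, -249.2, 291.5]
tool_rot: [1.0, -0.029, 0.0, 0.0]
contact_force: [-1.0, -0.1, -0.4]
opening: 0.997
grasp_force: 0.0
```

Run:
```python
from h import *
o=get_obs();print(o["time"],o["position"],o["contact_force"],shift([467,-249,290]))
w=cam("wrist");save(w,"w1.png")
m=cv2.inRange(cv2.cvtColor(w["color"],cv2.COLOR_RGB2HSV),(4,150,40),(16,255,255))
v,u=np.nonzero((m>0)&(w["range_z"]>0));p=depthpts(w,np.c_[u,v]);q=p[p[:,2]>165]
print(len(q),q.mean(0),q.min(0),q.max(0),"mid",(q.min(0)+q.max(0))/2,np.median(q,0))
```

```text
1.6 [ 468.05693838 -249.22336324  291.54984358] [-1.03452594 -0.14150051 -0.36963997] (array([-1.06852923, -0.16319665,  1.54939896]), np.float64(-93.29164843038092))
1107 [ 469.12780464 -248.95739223  170.76744285] [ 456.77726353 -260.47432349  165.07086141] [ 480.09865444 -236.76170043  172.91936058] mid [ 468.43795899 -248.61801196  168.995111  ] [ 469.1410309  -248.96963323  170.95209853]
```

View pics/w1.png

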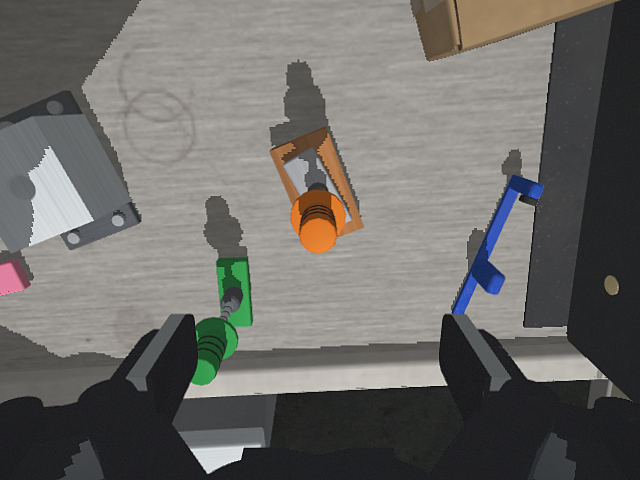

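The orange knob's top is at (318,235) and sits centred under the open gripper. The green look-alike at (205,365) is clear of the fingers. Next I descend and grip.

>>> servo_tool(
  commands=[
    [0,0,35,0,1],
    [0,0,70,0,1],
    [0,0,105,0,1],
    [0,0,130,0,1],
    [0,0,141,0,1],
  ],
  force=40,
)

```text
time: 2.07
position: [463.7, -249.4, 145.9]
tool_rot: [1.0, -0.031, -0.004, -0.002]
contact_force: [0.0, 0.9, -0.5]
opening: 1.0
grasp_force: 0.0
```

>>> servo_tool(
  commands=[
    [0,0,0,0,0.3],
    [0,0,0,0,0.15],
    [0,0,0,0,0.1],
    [0,0,0,0,0.1],
    [0,0,0,0,0.1],
  ],
  force=40,
)

```text
time: 2.48
position: [468.7, -250.9, 152.4]
tool_rot: [1.0, -0.031, 0.002, 0.001]
contact_force: [0.3, 1.2, 2.0]
opening: 0.299
grasp_force: 0.7
```

>>> servo_tool(
  commands=[
    [0,0,0,0,0.1],
    [0,0,0,0,0.1],
    [0,0,0,0,0.1],
  ],
)

```text
time: 2.73
position: [468.4, -250.3, 151.2]
tool_rot: [1.0, -0.031, 0.001, 0.0]
contact_force: [2.4, 1.5, 0.6]
opening: 0.272
grasp_force: 39.0
```

>>> servo_tool(
  commands=[
    [0,0,-4,0,0.1],
    [0,0,-12,0,0.1],
    [0,0,-30,0,0.1],
    [0,0,-55,0,0.1],
    [0,0,-80,0,0.1],
  ],
)

```text
time: 3.15
position: [465.3, -249.0, 229.3]
tool_rot: [1.0, -0.031, -0.003, -0.001]
contact_force: [0.3, -0.7, -4.3]
opening: 0.271
grasp_force: 41.0
```

>>> servo_tool(
  commands=[
    [0,0,-10,0,0.1],
    [0,0,-15,0,0.1],
    [0,0,-15,0,0.1],
  ],
)

```text
time: 3.4
position: [467.4, -250.2, 245.9]
tool_rot: [1.0, -0.031, 0.0, 0.0]
contact_force: [0.8, -0.1, -4.8]
opening: 0.268
grasp_force: 41.2
```

Run:
```python
from h import *
o=get_obs();print(o["time"],o["position"],o["contact_force"],o["grasp_force"],shift([489,-10,245]))
a=cam("top");w=cam("wrist");save(w,"w2.png")
g=cv2.cvtColor(a["color"],cv2.COLOR_RGB2GRAY)[270:290,328:350];m=(g<np.min(g)+25)
v,u=np.nonzero(m);print(len(u),u.mean()+328,v.mean()+270,onz(a,[u.mean()+328,v.mean()+270],75))
```

```text
3.4 [ 467.36246569 -250.18489095  245.85164436] [ 0.75515838 -0.06904713 -4.84212539] 41.17182970046997 (array([   6.86707443, -241.06021781,    0.71042571]), np.float64(-93.51585718897537))
48 338.1041666666667 279.375 [[490.04492745  -9.42685261  75.        ]]
```

View pics/w2.png

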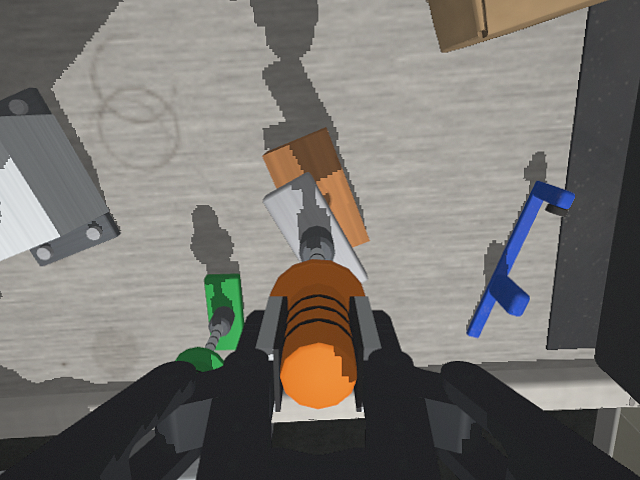

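The gauge hangs from the gripper at (318,370), with its base at (315,230) out of the stand, and the load reads 4.8 N. I'll move toward the block and take a wrist fix of the bore.

>>> servo_tool(
  commands=[
    [1,-35,0,0,0.1],
    [2,-70,0,0,0.1],
    [3,-105,0,0,0.1],
    [4,-140,0,0,0.1],
    [4,-160,0,0,0.1],
  ],
)

```text
time: 3.92
position: [479.4, -87.0, 242.8]
tool_rot: [1.0, -0.03, -0.002, -0.002]
contact_force: [0.1, -0.4, -3.9]
opening: 0.267
grasp_force: 41.1
```

>>> servo_tool(
  commands=[
    [0,0,0,0,0.1],
    [0,0,0,0,0.1],
    [0,0,0,0,0.1],
  ],
)

```text
time: 4.17
position: [480.4, -90.7, 243.9]
tool_rot: [1.0, -0.03, -0.001, 0.0]
contact_force: [0.2, 1.5, -4.5]
opening: 0.271
grasp_force: 41.1
```

Run:
```python
from h import *
o=get_obs();print(o["time"],o["position"],o["contact_force"])
w=cam("wrist");save(w,"w3.png")
# project expected bore
X=np.array([490,-9.4,75.]);pc=w["Rt"]@X+w["t"];print("expect px",w["fx"]*pc[0]/pc[2]+w["cx"],w["fy"]*pc[1]/pc[2]+w["cy"])
```

```text
4.1667 [480.3690055  -90.69240196 243.92907062] [ 0.21192249  1.49932283 -4.4805841 ]
expect px 204.63991603522447 208.47165071038393
```

View pics/w3.png

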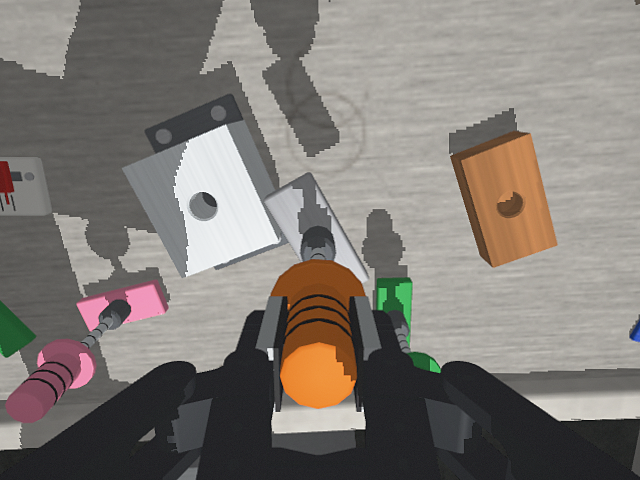

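The bore is visible at (203.5,206.5), within about 1 mm of the top-view estimate. I'll take (490.7,-9) as its position. The pink decoy's knob at (30,400) is well below the carried base on this path.

>>> servo_tool(
  commands=[
    [2,-30,0,0,0.1],
    [4,-60,0,0,0.1],
    [5,-82,0,0,0.1],
    [5,-82,0,0,0.1],
    [5,-82,0,0,0.1],
  ],
)

```text
time: 4.63
position: [491.1, -9.4, 244.9]
tool_rot: [1.0, -0.03, -0.0, 0.0]
contact_force: [-0.4, -0.5, -4.0]
opening: 0.268
grasp_force: 41.4
```

>>> servo_tool(
  commands=[
    [0,0,0,0,0.1],
    [0,0,0,0,0.1],
    [0,0,0,0,0.1],
  ],
)

```text
time: 4.88
position: [491.1, -10.2, 245.1]
tool_rot: [1.0, -0.032, -0.0, 0.0]
contact_force: [0.5, -0.4, -4.9]
opening: 0.267
grasp_force: 41.4
```

Run:
```python
from h import *
o=get_obs();print(o["time"],o["position"],o["contact_force"],shift([490.7,-9,212]))
```

```text
4.8833 [491.1187576  -10.24416756 245.13068521] [ 0.47065812 -0.44931653 -4.93024277] (array([-0.48763323, -1.22718665, 33.1303764 ]), np.float64(-93.61694440986652))
```

>>> servo_tool(
  commands=[
    [0,-1,12,0,0.1],
    [0,-1,24,0,0.1],
    [0,-1,31,0,0.1],
    [0,-1,31,0,0.1],
    [0,-1,31,0,0.1],
  ],
)

```text
time: 5.3
position: [490.9, -8.5, 213.9]
tool_rot: [1.0, -0.031, -0.001, -0.0]
contact_force: [0.7, 0.1, -4.3]
opening: 0.27
grasp_force: 41.4
```

>>> servo_tool(
  commands=[
    [0,0,2,0,0.1],
    [0,0,4,0,0.1],
    [0,0,6,0,0.1],
    [0,0,6,0,0.1],
    [0,0,6,0,0.1],
  ],
)

```text
time: 5.72
position: [491.3, -8.0, 208.3]
tool_rot: [1.0, -0.031, 0.0, 0.0]
contact_force: [0.5, 0.2, -4.5]
opening: 0.271
grasp_force: 41.4
```

>>> servo_tool(
  commands=[
    [0,0,2,0,0.1],
    [0,0,4,0,0.1],
    [0,0,5,0,0.1],
    [0,0,5,0,0.1],
    [0,0,5,0,0.1],
  ],
)

```text
time: 6.13
position: [491.4, -8.1, 203.3]
tool_rot: [1.0, -0.031, 0.0, 0.0]
contact_force: [1.4, -0.3, -4.1]
opening: 0.269
grasp_force: 41.4
```

>>> servo_tool(
  commands=[
    [0,0,2,0,0.1],
    [0,0,4,0,0.1],
    [0,0,5,0,0.1],
    [0,0,5,0,0.1],
    [0,0,5,0,0.1],
  ],
)

```text
time: 6.55
position: [491.6, -8.1, 198.8]
tool_rot: [1.0, -0.031, 0.0, 0.0]
contact_force: [-0.6, 0.5, 0.5]
opening: 0.267
grasp_force: 41.7
```

Run:
```python
from h import *
a=cam("side");w=cam("wrist")
A=cv2.resize(a["color"][180:300,300:430],(624,576),interpolation=cv2.INTER_CUBIC)
cv2.imwrite("pics/s2.png",cv2.cvtColor(A,cv2.COLOR_RGB2BGR));save(w,"w4.png")
o=get_obs();print(o["time"],o["position"],o["contact_force"],o["wrist_torque"])
```

```text
6.65 [491.56913835  -8.12656089 198.74308551] [-1.07552479 -0.15121527  0.01776094] [-0.05257407  0.08395319 -0.00490526]
```

View pics/w4.png

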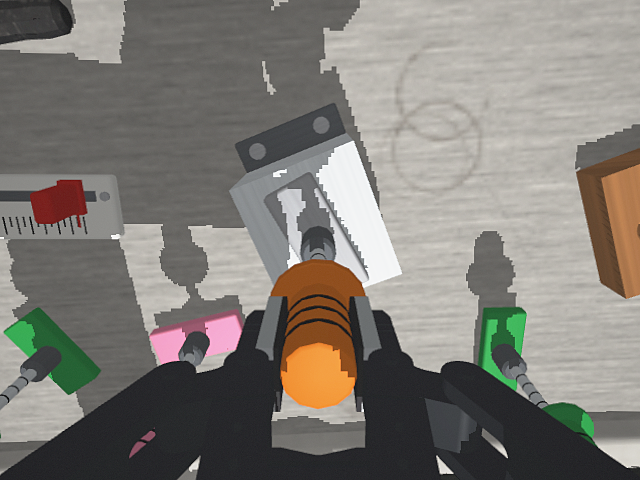

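The base rests over the bore at (320,230), square enough on the block, and the load is now carried by the block. I'll raise in 1 mm steps to find the seat height, where the hanging load returns.

>>> servo_tool(
  commands=[
    [0,0,-1,0,0.1],
    [0,0,-1,0,0.1],
    [0,0,-1,0,0.1],
  ],
)

```text
time: 6.9
position: [491.4, -8.1, 199.2]
tool_rot: [1.0, -0.031, 0.0, 0.0]
contact_force: [0.8, -0.5, -1.5]
opening: 0.269
grasp_force: 41.6
```

>>> servo_tool(
  commands=[
    [0,0,-1,0,0.1],
    [0,0,-1,0,0.1],
    [0,0,-1,0,0.1],
  ],
)

```text
time: 7.15
position: [491.3, -8.1, 200.2]
tool_rot: [1.0, -0.031, 0.0, 0.0]
contact_force: [0.7, 0.0, -3.8]
opening: 0.272
grasp_force: 41.6
```

>>> servo_tool(
  commands=[
    [0,0,-1,0,0.1],
    [0,0,-1,0,0.1],
    [0,0,-1,0,0.1],
  ],
)

```text
time: 7.4
position: [491.2, -8.1, 201.1]
tool_rot: [1.0, -0.031, -0.0, -0.0]
contact_force: [0.6, -1.2, -4.1]
opening: 0.268
grasp_force: 41.4
```

>>> servo_tool(
  commands=[
    [0,0,-1,0,0.1],
    [0,0,-1,0,0.1],
    [0,0,-1,0,0.1],
  ],
)

```text
time: 7.65
position: [491.2, -8.0, 202.3]
tool_rot: [1.0, -0.031, -0.0, -0.0]
contact_force: [0.9, -0.7, -5.2]
opening: 0.268
grasp_force: 41.4
```

>>> servo_tool(
  commands=[
    [0,0,3,0,0.1],
    [0,0,7,0,0.1],
    [0,0,11,0,0.1],
    [0,0,15,0,0.1],
    [0,0,17,0,0.1],
  ],
)

```text
time: 8.07
position: [491.3, -8.1, 185.1]
tool_rot: [1.0, -0.031, 0.0, -0.0]
contact_force: [-0.9, -0.4, 1.8]
opening: 0.272
grasp_force: 41.7
```

>>> servo_tool(
  commands=[
    [0,0,2,0,0.1],
    [0,0,4,0,0.1],
    [0,0,6,0,0.1],
    [0,0,7,0,0.1],
    [0,0,7,0,0.1],
  ],
)

```text
time: 8.48
position: [491.3, -8.0, 178.0]
tool_rot: [1.0, -0.031, 0.0, -0.0]
contact_force: [-0.2, 0.7, -1.0]
opening: 0.265
grasp_force: 41.7
```

>>> servo_tool(
  commands=[
    [0,0,0.5,0,0.1],
    [0,0,1,0,0.1],
    [0,0,1.5,0,0.1],
    [0,0,1.5,0,0.1],
  ],
)

```text
time: 8.82
position: [491.3, -8.1, 176.8]
tool_rot: [1.0, -0.031, 0.0, -0.0]
contact_force: [-0.6, 0.1, 1.1]
opening: 0.266
grasp_force: 41.8
```

Run:
```python
from h import *
o=get_obs();print(o["time"],o["position"],o["contact_force"],o["wrist_torque"],o["joints"])
```

```text
8.8167 [491.31927204  -8.06066556 176.81485347] [-0.6246509   0.13336767  1.08513586] [ 0.06846111 -0.03762967  0.01116445] [-1.05080546e-01  1.36796933e-01  2.00341930e+00  6.69619205e-05
  1.00118217e+00  1.52705552e+00]
```

The arm is stiff, so before the last millimetres I want an estimate of the bore floor. I'll lift the gauge aside for a moment and read the range inside the bore.

>>> servo_tool(
  commands=[
    [0,0,-8,0,0.1],
    [0,0,-20,0,0.1],
    [0,0,-30,0,0.1],
    [0,0,-45,0,0.1],
    [0,0,-65,0,0.1],
  ],
)

```text
time: 9.23
position: [488.6, -7.9, 240.3]
tool_rot: [1.0, -0.031, -0.003, -0.0]
contact_force: [-0.6, -0.8, -4.3]
opening: 0.269
grasp_force: 42.5
```

>>> servo_tool(
  commands=[
    [0,25,0,0,0.1],
    [0,55,0,0,0.1],
    [0,82,0,0,0.1],
    [0,82,0,0,0.1],
    [0,82,0,0,0.1],
  ],
)

```text
time: 9.65
position: [485.0, -90.7, 241.3]
tool_rot: [0.999, -0.032, -0.001, -0.0]
contact_force: [0.1, -0.4, -4.3]
opening: 0.269
grasp_force: 42.6
```

Run:
```python
from h import *
o=get_obs();print(o["time"],o["position"],o["contact_force"])
np.set_printoptions(linewidth=200,suppress=True)
w=cam("wrist")
for c,n in((cam("top"),"top"),(cam("top"),"top"),(w,"wrist")):
    X=np.array([490.7,-9,75.]);pc=c["Rt"]@X+c["t"];u=int(round(c["fx"]*pc[0]/pc[2]+c["cx"]));v=int(round(c["fy"]*pc[1]/pc[2]+c["cy"]))
    s=9 if n=="top" else 24; st=1 if n=="top" else 4
    U,V=np.meshgrid(range(u-s,u+s+1,st),range(v-s,v+s+1,st))
    p=depthpts(c,np.c_[U.ravel(),V.ravel()]);print(n,u,v);print(p[:,2].reshape(U.shape).round(0).astype(int))
    np.save(n+".npy",c["range_z"])
    b=p[p[:,2]<55];print(len(b),np.median(b,0),b.std(0))
```

```text
9.65 [485.04755308 -90.74625831 241.32123739] [ 0.05983839 -0.44717954 -4.25872025]
top 338 279
[[  76   77   74   73   72   74   73   73   74   80   73   74   76   73   78   75   77   73   76]
 [  73   75   78   73   71   72   77   76   71   74   75   76   77   76   79   73   76   79   74]
 [  75   79   74   75   78   73   72   76   79   78   71   77   79   73   73   74   80   77   72]
 [  74   73   74   70   79   80   77   77   72   75   70   73   76   75   78   73   74   73   76]
 [  77   75   76   71   77   74   77   77   78   78   73   77   77   77   77   71   76   75   78]
 [  73   79   77   79   75   75   77   77   63   59   69   72   82   80   77   73   74   71   76]
 [  76   73   73   76   77   75   39   41   34   37   36   40   74   77   75   75   75   75   74]
 [1337   78   73   75   73   72   39   39   40   40   37   37   43   76   78   74   75   71   72]
 [  77   72   78   76   76   36   35   39   37   40   33   37   36   64   74   71   73   74   75]
 [  73   76   77   73   75   42   39   37   38   37   39   34   36   54   78   75   74   74   77]
 [  74   74   76   75   
[... 3000 characters left out ...]
74  74  73  75]
 [ 75  74  74  76  74  74  73  74  74  75  74  75  74]
 [ 75  75  75  73  56  43  37  37  74  74  74  74  74]
 [ 74  74  73  65  54  46  36  38  38  74  74  75  75]
 [ 74  74  72  65  59  50  42  38  37  37  74  74  73]
 [ 74  74  73  68  60  56  51  46  41  43  75  74  75]
 [ 74  74 366  70  67  61  57  54  54  73  74  74  74]
 [ 74  74  74  74  72  68  66  65  71  73  75  74  76]
 [ 75  75  74  75  75  74  73  74  73  73  75  74  74]
 [ 75  75  77  75  75  75  74  74  74  73  73  74  73]
 [ 74  74  74  74  75  75  76  74  76  75  75  75  75]
 [ 74  75  75  75  75  75  74  74  76  73  75  75  75]]
19 [485.88666757  -2.15233524  42.36567108] [3.56103242 3.62942997 6.3847994 ]
```

The bore floor reads z about 37.3 from both cameras with the top face at 75, so depth is about 37.4 mm. Now I go back onto the bore.

>>> servo_tool(
  commands=[
    [0,-25,0,0,0.1],
    [0,-55,0,0,0.1],
    [0,-82,0,0,0.1],
    [0,-82,0,0,0.1],
    [0,-82,0,0,0.1],
  ],
)

```text
time: 10.22
position: [490.8, -5.9, 241.5]
tool_rot: [1.0, -0.028, -0.001, 0.0]
contact_force: [-0.0, -0.1, -4.5]
opening: 0.271
grasp_force: 42.7
```

>>> servo_tool(
  commands=[
    [0,0,10,0,0.1],
    [0,0,20,0,0.1],
    [0,0,28,0,0.1],
    [0,0,28,0,0.1],
    [0,0,28,0,0.1],
  ],
)

```text
time: 10.63
position: [490.1, -8.5, 212.2]
tool_rot: [1.0, -0.031, -0.002, -0.0]
contact_force: [0.3, -1.1, -4.0]
opening: 0.268
grasp_force: 42.6
```

Run:
```python
from h import *
o=get_obs();print(o["time"],o["position"],o["contact_force"],shift([491.2,-8.1,199]))
for n in("top","wrist"):
    r=np.load(n+".npy");print(n)
```

```text
10.6333 [490.06813914  -8.5402391  212.2014586 ] [ 0.34560357 -1.07911303 -4.03468048] (array([ 1.14769473, -0.50842977, 13.19764087]), np.float64(-93.58014436464919))
top
wrist
```

Now lower, seat, and slide most of the way, to TCP about 167.

>>> servo_tool(
  commands=[
    [1,0,3,0,0.1],
    [1,0,6,0,0.1],
    [1,0,9,0,0.1],
    [1,0,11,0,0.1],
    [1,0,13,0,0.1],
  ],
)

```text
time: 11.05
position: [492.3, -8.2, 200.6]
tool_rot: [1.0, -0.031, -0.0, -0.0]
contact_force: [-0.5, 0.2, -4.5]
opening: 0.269
grasp_force: 42.6
```

>>> servo_tool(
  commands=[
    [0,0,3,0,0.1],
    [0,0,7,0,0.1],
    [0,0,11,0,0.1],
    [0,0,15,0,0.1],
    [0,0,17,0,0.1],
  ],
)

```text
time: 11.47
position: [492.2, -8.1, 183.5]
tool_rot: [1.0, -0.031, -0.0, 0.0]
contact_force: [-1.8, 1.0, 1.5]
opening: 0.272
grasp_force: 43.0
```

>>> servo_tool(
  commands=[
    [0,0,4,0,0.1],
    [0,0,8,0,0.1],
    [0,0,11,0,0.1],
    [0,0,13,0,0.1],
    [0,0,13,0,0.1],
  ],
  force=20,
)

```text
time: 11.88
position: [492.1, -8.1, 170.0]
tool_rot: [1.0, -0.031, -0.0, -0.0]
contact_force: [-0.2, 0.2, -3.5]
opening: 0.269
grasp_force: 43.0
```

Run:
```python
from h import *
o=get_obs();print(o["time"],o["position"],o["contact_force"],o["wrist_torque"],o["grasp_force"])
```

```text
11.8833 [492.08007409  -8.09931072 170.03356379] [-0.156174    0.17124797 -3.50061939] [0.03109088 0.17680313 0.00812105] 42.99149930477142
```

>>> servo_tool(
  commands=[
    [0,0,1,0,0.1],
    [0,0,2,0,0.1],
    [0,0,3,0,0.1],
    [0,0,4,0,0.1],
    [0,0,4,0,0.1],
  ],
)

```text
time: 12.3
position: [492.1, -8.1, 166.6]
tool_rot: [1.0, -0.031, -0.0, -0.0]
contact_force: [-2.1, 0.7, 0.1]
opening: 0.268
grasp_force: 43.0
```

>>> servo_tool(
  commands=[
    [0,0,0.5,0,0.1],
    [0,0,1,0,0.1],
    [0,0,1,0,0.1],
  ],
)

```text
time: 12.55
position: [492.2, -8.1, 165.7]
tool_rot: [1.0, -0.031, -0.0, -0.0]
contact_force: [-2.0, 0.4, 0.7]
opening: 0.268
grasp_force: 43.0
```

>>> servo_tool(
  commands=[
    [0,0,0.3,0,0.1],
    [0,0,0.3,0,0.1],
    [0,0,0.3,0,0.1],
  ],
)

```text
time: 12.8
position: [492.2, -8.1, 165.4]
tool_rot: [1.0, -0.031, -0.0, -0.0]
contact_force: [-2.7, -0.4, 1.0]
opening: 0.268
grasp_force: 43.0
```

>>> servo_tool(
  commands=[
    [0,0,0.3,0,0.1],
    [0,0,0.3,0,0.1],
    [0,0,0.3,0,0.1],
  ],
)

```text
time: 13.05
position: [492.2, -8.1, 165.1]
tool_rot: [1.0, -0.031, -0.0, -0.0]
contact_force: [-2.6, -0.3, 1.0]
opening: 0.27
grasp_force: 43.0
```

>>> servo_tool(
  commands=[
    [-0.7,0,0.3,0,0.1],
    [-0.7,0,0.5,0,0.1],
    [-0.7,0,0.5,0,0.1],
  ],
)

```text
time: 13.3
position: [491.9, -8.1, 164.8]
tool_rot: [1.0, -0.031, 0.0, -0.0]
contact_force: [-1.5, 0.5, 1.0]
opening: 0.27
grasp_force: 43.1
```

>>> servo_tool(
  commands=[
    [0,0,0.3,0,0.1],
    [0,0,0.3,0,0.1],
  ],
)

```text
time: 13.47
position: [491.8, -8.1, 164.5]
tool_rot: [1.0, -0.031, 0.0, 0.0]
contact_force: [-2.0, 0.9, 1.4]
opening: 0.267
grasp_force: 43.1
```

>>> servo_tool(
  commands=[
    [0,0,0.3,0,0.1],
    [0,0,0.3,0,0.1],
  ],
)

```text
time: 13.63
position: [491.8, -8.1, 164.1]
tool_rot: [1.0, -0.031, 0.0, -0.0]
contact_force: [-1.5, 0.3, 1.2]
opening: 0.271
grasp_force: 43.1
```

>>> servo_tool(
  commands=[
    [0,0,0.3,0,0.1],
    [0,0,0.3,0,0.1],
  ],
)

```text
time: 13.8
position: [491.8, -8.1, 163.8]
tool_rot: [1.0, -0.031, 0.0, -0.0]
contact_force: [-2.1, 0.5, 0.3]
opening: 0.27
grasp_force: 43.1
```

>>> servo_tool(
  commands=[
    [0,0,0.3,0,0.1],
    [0,0,0.3,0,0.1],
  ],
)

```text
time: 13.97
position: [491.7, -8.1, 163.5]
tool_rot: [1.0, -0.031, 0.0, -0.0]
contact_force: [-1.6, -0.1, 0.9]
opening: 0.268
grasp_force: 43.2
```

>>> servo_tool(
  commands=[
    [0,0,0.2,0,0.1],
    [0,0,0.2,0,0.1],
  ],
)

```text
time: 14.13
position: [491.7, -8.1, 163.3]
tool_rot: [1.0, -0.031, 0.0, -0.0]
contact_force: [-1.4, 1.0, 0.7]
opening: 0.268
grasp_force: 43.2
```

>>> servo_tool(
  commands=[
    [0,0,0.2,0,0.1],
    [0,0,0.2,0,0.1],
  ],
)

```text
time: 14.3
position: [491.7, -8.1, 163.1]
tool_rot: [1.0, -0.031, 0.0, -0.0]
contact_force: [-1.1, 0.4, 1.2]
opening: 0.265
grasp_force: 43.2
```

>>> servo_tool(
  commands=[
    [0,0,0.2,0,0.1],
    [0,0,0.2,0,0.1],
  ],
)

```text
time: 14.47
position: [491.7, -8.1, 162.9]
tool_rot: [1.0, -0.031, 0.0, 0.0]
contact_force: [-1.2, 0.0, 1.3]
opening: 0.268
grasp_force: 43.2
```

>>> servo_tool(
  commands=[
    [0,0,0.2,0,0.1],
    [0,0,0.2,0,0.1],
  ],
)

```text
time: 14.63
position: [491.7, -8.1, 162.9]
tool_rot: [1.0, -0.031, 0.0, 0.0]
contact_force: [-1.7, 0.4, 2.4]
opening: 0.27
grasp_force: 43.3
```

>>> servo_tool(
  commands=[
    [0,0,0.2,0,0.1],
    [0,0,0.2,0,0.1],
  ],
)

```text
time: 14.8
position: [491.8, -8.1, 162.9]
tool_rot: [1.0, -0.031, 0.0, 0.0]
contact_force: [-2.1, 0.9, 4.9]
opening: 0.27
grasp_force: 43.5
```

Position has stopped at 162.9 while the force is rising, so the rod is on the floor with roughly 4 N. I'll release and back off.

>>> servo_tool(
  commands=[
    [0,0,0,0,0.4],
    [0,0,0,0,0.6],
    [0,0,0,0,0.6],
    [0,0,0,0,0.6],
    [0,0,0,0,0.6],
  ],
)

```text
time: 15.22
position: [491.5, -8.1, 162.3]
tool_rot: [1.0, -0.031, -0.0, 0.0]
contact_force: [0.4, 0.1, -0.5]
opening: 0.604
grasp_force: 0.0
```

>>> servo_tool(
  commands=[
    [0,0,-10,0,0.6],
    [0,0,-40,0,0.6],
    [0,0,-75,0,0.6],
    [0,0,-110,0,0.6],
    [0,0,-110,0,0.6],
  ],
)

```text
time: 15.63
position: [496.6, -8.6, 281.3]
tool_rot: [1.0, -0.031, 0.008, 0.001]
contact_force: [1.8, -0.4, 1.4]
opening: 0.597
grasp_force: 0.0
```

Run:
```python
from h import *
o=get_obs();print(o["time"],o["position"],o["contact_force"])
cs=[cam("top") for _ in range(8)]
R=np.array([c["range_z"] for c in cs]);R[R==0]=np.nan;r=np.nanmedian(R,0);a=cs[0]
old=np.load("top.npy")
def H(m,rr):
    v,u=np.nonzero(m);a["range_z"]=rr.astype(np.float32);return depthpts(a,np.c_[u,v])
hsv=cv2.cvtColor(a["color"],cv2.COLOR_RGB2HSV)
m=cv2.inRange(hsv,(4,150,40),(16,255,255));m[:, 400:]=0;m[:,:320]=0
p=H(m,r);q=p[p[:,2]>160];print("knob top",len(q),np.median(q,0),np.sort(q[:,2]).round(1))
B=np.zeros(r.shape,bool);B[255:305,315:360]=1
p=H(B,r);f=p[abs(p[:,2]-75)<2.5];print("blk top",len(f),np.median(f,0))
p=H(B,old);fl=p[(p[:,2]<46)&(p[:,2]>28)&(np.hypot(p[:,0]-491,p[:,1]+10)<9)];t=p[abs(p[:,2]-75)<5];print("old floor",len(fl),np.median(fl[:,2]),fl[:,2].mean(),"top",np.median(t[:,2]))
w=cam("wrist");save(w,"w5.png")
hs=cv2.cvtColor(w["color"],cv2.COLOR_RGB2HSV);v,u=np.nonzero(cv2.inRange(hs,(4,150,40),(16,255,255)))
p=depthpts(w,np.c_[u,v]);q=p[(p[:,2]>160)&(abs(p[:,0]-491)<40)&(abs(p[:,1]+8)<40)];h,e=np.histogram(q[:,2],np.arange(170,195));print("wrist knob",np.c_[e[:-1],h][h>0].tolist(),q.mean(0))
wo=np.load("wrist.npy")[180:245,170:235]
k=cv2.inRange(hs,(0,150,80),(3,255,255));k2,l,s,ce=cv2.connectedComponentsWithStats(k);print([(s[i],ce[i]) for i in range(1,k2) if s[i,4]>40])
```

```text
15.6333 [496.57400386  -8.57771507 281.27364062] [ 1.83410408 -0.39020612  1.42893007]Traceback (most recent call last):
  File "<stdin>", line 10, in <module>
  File "<stdin>", line 7, in H
  File "h.py", line 17, in depthpts
    uv=np.atleast_2d(uv).astype(int); d,o,_=rays(c,uv); return o+d*c["range_z"][uv[:,1],uv[:,0]][:,None]
                                            ~~~~^^^^^^
  File "h.py", line 12, in rays
    p=cv2.undistortPoints(uv.reshape(-1,1,2),K,np.array([c["k1"],0,0,0.])).reshape(-1,2)
      ~~~~~~~~~~~~~~~~~~~^^^^^^^^^^^^^^^^^^^^^^^^^^^^^^^^^^^^^^^^^^^^^^^^^
cv2.error: OpenCV(4.12.0) /io/opencv/modules/calib3d/src/undistort.dispatch.cpp:347: error: (-215:Assertion failed) CV_IS_MAT(_src) && CV_IS_MAT(_dst) && (_src->rows == 1 || _src->cols == 1) && (_dst->rows == 1 || _dst->cols == 1) && _src->cols + _src->rows - 1 == _dst->rows + _dst->cols - 1 && (CV_MAT_TYPE(_src->type) == CV_32FC2 || CV_MAT_TYPE(_src->type) == CV_64FC2) && (CV_MAT_TYPE(_dst->type) == CV_32FC2 || CV_MAT_TYPE(_dst->type) == CV_64FC2) in function 'cvUndistortPointsInternal'
```

Run:
```python
from h import *
o=get_obs();print(o["time"],o["position"])
cam("wrist");P=[];S=[]
for i in range(4):
    for n in("wrist","side"):
        w=cam(n);v,u=np.mgrid[0:480,0:640];p=depthpts(w,np.c_[u.ravel(),v.ravel()])
        hs=cv2.cvtColor(w["color"],cv2.COLOR_RGB2HSV);m=cv2.inRange(hs,(4,150,40),(16,255,255)).ravel()>0
        ok=w["range_z"].ravel()>0; r=np.hypot(p[:,0]-491,p[:,1]+9)
        k=p[m&ok&(r<18)&(p[:,2]>165)]; b=p[ok&~m&(r<40)&(r>24)&(p[:,2]>69)&(p[:,2]<81)]; g=p[ok&~m&(r<36)&(p[:,2]>82)&(p[:,2]<92)]
        print(n,len(k),np.median(k,0).round(1),np.percentile(k[:,2],[10,30,70,90]).round(1),"blk",len(b),np.median(b[:,2]).round(2),"base",len(g),np.median(g[:,2]).round(2))
    if i==0: S=w
w=cam("wrist");save(w,"w5.png")
```

```text
16.0333 [490.52583669  -7.99309883 270.88967574]
wrist 1554 [493.1  -7.8 181.1] [175.9 180.6 181.5 182. ] blk 2773 74.44 base 1683 86.38
side 120 [489.6  -2.8 180.1] [169.1 178.  181.5 183. ] blk 306 74.67 base 337 86.62
wrist 1562 [493.2  -7.7 181.1] [174.9 180.6 181.5 182.1] blk 2759 74.48 base 1683 86.38
side 123 [489.9  -3.2 180.4] [169.4 177.6 181.8 182.8] blk 313 74.62 base 345 86.27
wrist 1553 [493.1  -7.8 181.1] [175.2 180.6 181.5 182. ] blk 2749 74.46 base 1680 86.37
side 121 [489.9  -2.8 180.4] [170.2 178.4 181.7 182.9] blk 310 74.82 base 343 86.37
wrist 1548 [493.2  -7.8 181.1] [175.2 180.6 181.5 182. ] blk 2742 74.5 base 1675 86.41
side 120 [489.7  -2.8 180.6] [171.4 178.5 181.5 183.2] blk 314 74.86 base 338 86.36
```

View pics/w5.png

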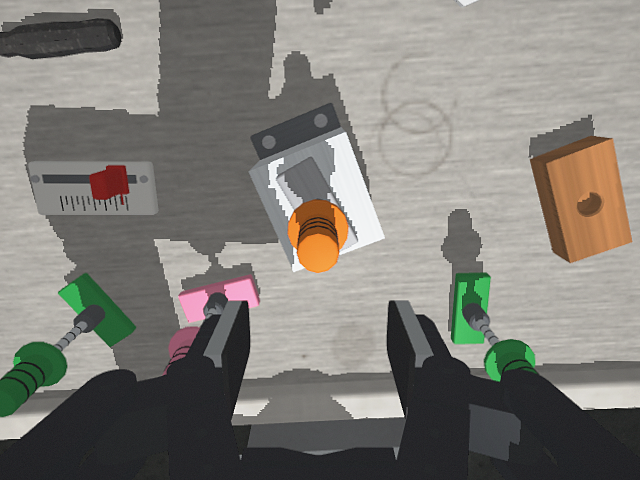

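The gauge stands flat on the block: its base top is 11.9 mm above the block face, knob at (318,250). Knob top 106.7 mm above the block face gives a travel of about 37.3 mm, agreeing with the range and TCP figures. The tally tab is at (110,183) on the board, so I go there.

>>> servo_tool(
  commands=[
    [2,-36,0,0,0.6],
    [4,-72,0,0,0.6],
    [6,-108,0,0,0.6],
    [8,-144,0,0,0.6],
    [10,-178,0,0,0.6],
  ],
)

```text
time: 16.95
position: [512.5, 170.7, 272.7]
tool_rot: [1.0, -0.031, 0.0, -0.0]
contact_force: [0.2, -0.3, 0.1]
opening: 0.601
grasp_force: 0.0
```

>>> servo_tool(
  commands=[
    [0,-3,25,0,0.6],
    [0,-3,50,0,0.6],
    [0,-3,80,0,0.6],
    [0,-3,80,0,0.6],
    [0,-3,80,0,0.6],
  ],
)

```text
time: 17.37
position: [511.0, 171.6, 190.9]
tool_rot: [1.0, -0.031, -0.002, 0.001]
contact_force: [-0.3, 0.3, -0.4]
opening: 0.6
grasp_force: 0.0
```

```bash
cat > tally.py <<'E'
from h import *
import sys
o=get_obs();print(o["time"],o["position"],o["contact_force"])
w=cam("wrist");save(w,sys.argv[1])
v,u=np.mgrid[0:480,0:640];p=depthpts(w,np.c_[u.ravel(),v.ravel()]);hs=cv2.cvtColor(w["color"],cv2.COLOR_RGB2HSV).reshape(-1,3)
ok=w["range_z"].ravel()>0
red=ok&((hs[:,0]<4)|(hs[:,0]>176))&(hs[:,1]>150)&(hs[:,2]>50)
t=p[red&(p[:,2]>49)&(p[:,2]<58)];r=cv2.minAreaRect(t[:,:2].astype(np.float32));print("tab top",len(t),np.median(t,0),r)
b=p[ok&(abs(p[:,2]-12)<3)&(hs[:,1]<60)&(hs[:,2]>60)&(np.hypot(p[:,0]-503,p[:,1]-199)<65)];print("board z",np.median(b[:,2]))
lo=red&(p[:,2]>10)&(p[:,2]<22);print("pointer low",np.sum(lo),p[lo].min(0) if lo.any() else 0,p[lo].max(0) if lo.any() else 0)
E
python3 tally.py t1.png
```

```text
17.3667 [511.03121376 171.63729568 190.86526759] [-0.28451876  0.27496361 -0.35325068]
tab top 616 [514.25624372 173.52062897  52.09571137] ((513.8772583007812, 173.57606506347656), (12.575336456298828, 21.239736557006836), 86.57408905029297)
board z 11.509782492298541
pointer low 135 [489.5104642  165.42300048  12.72887205] [526.96195206 180.08983443  21.76863105]
```

View pics/t1.png

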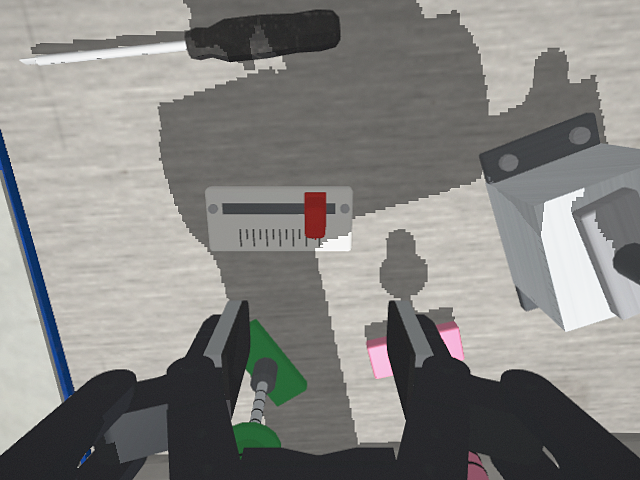

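The red tab is at (315,215) under the gripper, and the board's marks run from about col 319 (0) to 240 (60). I'll measure the board frame in this view.

```bash
cat > board.py <<'E'
from h import *
w=cam("wrist")
v,u=np.mgrid[0:480,0:640];uv=np.c_[u.ravel(),v.ravel()];p=depthpts(w,uv);hs=cv2.cvtColor(w["color"],cv2.COLOR_RGB2HSV).reshape(-1,3)
ok=w["range_z"].ravel()>0;red=((hs[:,0]<4)|(hs[:,0]>176))&(hs[:,1]>150)
near=(abs(p[:,0]-503)<45)&(abs(p[:,1]-199)<75)
m=(ok&near&((p[:,2]>8)&(p[:,2]<16)|red)).reshape(480,640).astype(np.uint8)
m=cv2.morphologyEx(cv2.morphologyEx(m,cv2.MORPH_CLOSE,np.ones((5,5))),cv2.MORPH_OPEN,np.ones((7,7)))
k,l,s,ce=cv2.connectedComponentsWithStats(m);i=1+np.argmax(s[1:,4])
b=onz(w,np.argwhere(l==i)[:,::-1],12)[:,:2].astype(np.float32);r=cv2.minAreaRect(b);print("board",r)
c=np.array(r[0]);a=np.radians(r[2]);e=[np.array([np.cos(a),np.sin(a)]),np.array([-np.sin(a),np.cos(a)])]
y=max(e,key=lambda q:abs(q[1]));y=y*np.sign(y[1]);x=np.array([y[1],-y[0]])
t=p[ok&red&(p[:,2]>49)&(p[:,2]<58)];tr=cv2.minAreaRect(t[:,:2].astype(np.float32));tc=np.array(tr[0]);d=tc-c;print("yaw",np.degrees(np.arctan2(-y[0],y[1])),"tab",tc,"rel x,y",d@x,d@y,"reading",d@y+30)
# ticks: profile along y at mark row
g=cv2.cvtColor(w["color"],cv2.COLOR_RGB2GRAY)
for xo in(-11,-14,-17):
    yy=np.arange(-40,40,.25);X=np.c_[c+xo*x+yy[:,None]*y,np.full(len(yy),12.)];pc=X@w["Rt"].T+w["t"];n=pc[:,:2]/pc[:,2:];n=n*(1+w["k1"]*(n**2).sum(1))[:,None]
    px=n*[w["fx"],w["fy"]]+[w["cx"],w["cy"]];pr=cv2.remap(g,px[:,0].astype(np.float32)[None],px[:,1].astype(np.float32)[None],cv2.INTER_LINEAR)[0].astype(int)
    mn=[(yy[j],pr[j]) for j in range(4,len(pr)-4) if pr[j]==pr[j-4:j+5].min() and pr[j]<pr[j-4:j+5].max()-25];print(xo,[f"{q[0]:.2f}" for q in mn])
E
python3 board.py
```

```text
board ((506.2575988769531, 201.042724609375), (108.54595184326172, 48.77387619018555), 86.46865844726562)
yaw -3.531341552734372 tab [513.4708252  173.56063843] rel x,y 8.892276238618768 -26.985609463399026 reading 3.014390536600974
-11 ['-34.00', '-19.50', '-15.00', '-10.25', '-5.00', '-0.25', '5.00', '9.75', '15.00', '20.25', '25.00', '30.25']
-14 ['-20.25', '-14.75', '-10.25', '-5.00', '-4.75', '-0.25', '5.00', '9.75', '15.00', '19.75', '25.00', '29.75']
-17 ['-37.75', '-30.25', '-20.25', '-10.25', '-0.25', '9.75', '19.75', '29.75']
```

>>> servo_tool(
  commands=[
    [2,-2,35,0,0.6],
    [2,-2,70,0,0.6],
    [2,-2,105,0,0.6],
    [2,-2,130,0,0.6],
    [2,-2,149,0,0.6],
  ],
  force=20,
)

```text
time: 17.88
position: [515.7, 173.7, 43.4]
tool_rot: [1.0, -0.031, 0.001, -0.0]
contact_force: [-0.8, -0.0, 0.6]
opening: 0.601
grasp_force: 0.0
```

>>> servo_tool(
  commands=[
    [0,0,0,0,0.6],
    [0,0,0,0,0.3],
    [0,0,0,0,0.2],
    [0,0,0,0,0.1],
    [0,0,0,0,0.05],
  ],
  force=20,
)

```text
time: 18.3
position: [517.3, 174.3, 46.2]
tool_rot: [1.0, -0.031, 0.003, -0.001]
contact_force: [-0.2, -0.3, 4.1]
opening: 0.16
grasp_force: 25.0
```

>>> servo_tool(
  commands=[
    [0,0,0,0,0.05],
    [0,0,0,0,0.05],
    [0,0,0,0,0.05],
    [0,0,0,0,0.05],
  ],
)

```text
time: 18.63
position: [517.3, 174.3, 46.2]
tool_rot: [1.0, -0.031, 0.003, -0.001]
contact_force: [-0.3, -0.6, 7.3]
opening: 0.158
grasp_force: 25.3
```

Run:
```python
from h import *
o=get_obs();print(o["time"],o["position"],o["contact_force"],o["opening"],o["grasp_force"])
a=np.radians(-3.53);c=np.array([506.26,201.04]);y=np.array([-np.sin(a),np.cos(a)]);x=np.array([y[1],-y[0]]);d=o["position"][:2]-c;print("rel",d@x,d@y,"reading",d@y+30,shift(np.r_[o["position"][:2]+(7.2-d@y)*y,o["position"][2]]))
```

```text
18.6333 [517.31287607 174.3180205   46.2149488 ] [-0.29362828 -0.55236135  7.2700369 ] 0.15823157227131088 25.250329077243805
rel 12.677208511618781 -25.990741468461124 reading 4.009258531538876 (array([ 1.72443274e-02, -3.31907069e+01,  4.47018244e-02]), np.float64(-93.4998256883439))
```

>>> servo_tool(
  commands=[
    [0,0,-1,0,0.05],
    [0,-8,-2,0,0.05],
    [0,-18,-2,0,0.05],
    [0,-28,-2,0,0.05],
    [0,-33,-2,0,0.05],
  ],
)

```text
time: 19.05
position: [519.2, 207.5, 46.3]
tool_rot: [1.0, -0.03, 0.003, -0.0]
contact_force: [5.8, -2.3, -2.0]
opening: 0.162
grasp_force: 24.1
```

>>> servo_tool(
  commands=[
    [0,0,0,0,0.05],
    [0,0,0,0,0.05],
    [0,0,0,0,0.05],
    [0,0,0,0,0.05],
  ],
)

```text
time: 19.38
position: [519.2, 207.7, 46.3]
tool_rot: [1.0, -0.031, 0.003, -0.001]
contact_force: [5.1, 0.6, -2.8]
opening: 0.154
grasp_force: 23.9
```

Run:
```python
from h import *
o=get_obs();print(o["time"],o["position"],o["contact_force"],o["opening"],o["grasp_force"])
a=np.radians(-3.53);c=np.array([506.26,201.04]);y=np.array([-np.sin(a),np.cos(a)]);d=o["position"][:2]-c;print("reading",d@y+30)
```

```text
19.3833 [519.19363313 207.73535944  46.34690883] [ 5.11561077  0.61964964 -2.75322535] 0.1540710608827807 23.933396637439728
reading 37.47899502414058
```

Next: release, rise and measure against the marks.

>>> servo_tool(
  commands=[
    [0,0,0,0,0.3],
    [0,0,0,0,0.6],
    [0,0,0,0,0.6],
    [0,0,-3,0,0.6],
    [0,0,-15,0,0.6],
  ],
)

```text
time: 19.8
position: [514.4, 206.1, 59.0]
tool_rot: [1.0, -0.031, -0.003, 0.001]
contact_force: [-0.5, 0.4, 0.6]
opening: 0.599
grasp_force: 0.0
```

>>> servo_tool(
  commands=[
    [0,10,-35,0,0.6],
    [0,20,-70,0,0.6],
    [0,35,-105,0,0.6],
    [0,35,-130,0,0.6],
    [0,35,-130,0,0.6],
  ],
)

```text
time: 20.22
position: [519.1, 172.3, 198.4]
tool_rot: [0.999, -0.031, 0.006, -0.002]
contact_force: [1.8, 0.7, 0.5]
opening: 0.603
grasp_force: 0.0
```

>>> servo_tool(
  commands=[
    [0,0,0,0,0.6],
    [0,0,0,0,0.6],
    [0,0,0,0,0.6],
  ],
)

```text
time: 20.47
position: [513.3, 171.7, 189.2]
tool_rot: [1.0, -0.031, -0.001, 0.0]
contact_force: [-0.4, 0.5, 0.1]
opening: 0.601
grasp_force: 0.0
```

```bash
python3 board.py; python3 tally.py t2.png
```

```text
board ((506.14764404296875, 201.04043579101562), (108.5377197265625, 49.121421813964844), 86.4845962524414)
yaw -3.5154037475585946 tab [515.53710938 207.66836548] rel x,y 8.965393659203492 7.191190979203262 reading 37.19119097920326
-11 ['-29.75', '-25.25', '-20.00', '-14.75', '-10.00', '-4.75', '-0.25', '5.25', '19.50', '24.75', '30.00']
-14 ['-35.75', '-29.75', '-25.25', '-20.00', '-15.25', '-10.00', '-4.75', '0.00', '5.25', '7.50', '19.50', '25.00', '30.25']
-17 ['-29.75', '-19.75', '-10.00', '0.00', '10.00', '19.75', '29.75']
20.5167 [513.19145558 171.69793444 188.85448228] [ 0.14884533 -0.68574665 -0.76768681]
tab top 633 [516.33688921 207.63636939  52.11677637] ((515.5709838867188, 207.77305603027344), (12.989641189575195, 22.10045623779297), 87.12736511230469)
board z 11.525324353844667
pointer low 193 [492.47787379 199.58370067  10.81412993] [528.57505586 214.83632924  21.93687208]
```

View pics/t2.png

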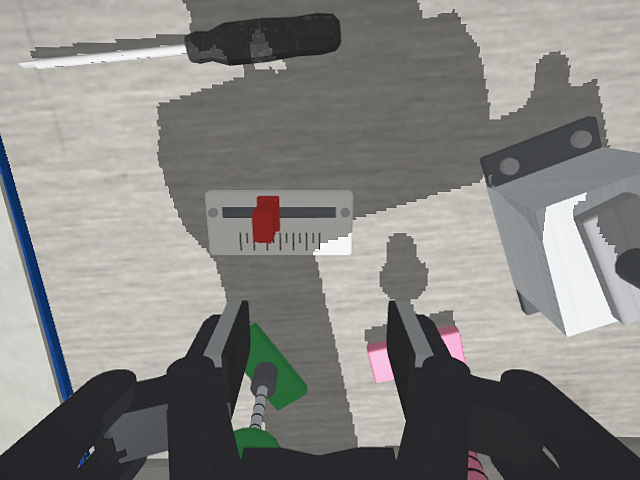

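The tab stands at (266,218), reading 37.2 mm against the marks, which matches the rod's travel of about 37.3 mm. Nothing is being touched, so I hand in.

```bash
python3 -c "
from rig import *
print(hand_in())"
```

```text
the job is handed in; nothing more can be done
None
```

The job is handed in: the gauge stands flat on the block with its rod on the bore floor at about 37.3 mm, bottomed with roughly 4 N, and the tally pointer is set to about 37.2 mm; I did not see the judging result.

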